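# Slide the middle carton out of a packed row and move it to the steel tray

## Task

Three alike medicine cartons lie packed side by side in a row on the worktop, too tight for fingers to get between them. Push the middle one lengthwise along the worktop until about half of it sticks out of the row, then take it by the end that sticks out and lay it in the empty steel tray, flat on the tray's floor and the same side up as before. Leave the other two cartons where they are.

Things in the scene. Friction and masses are not known exactly. Their poses are not given: they have to be found in the camera images.
- carton_mid_centre (a point): centre of the middle carton, the one to move: stiff card, about 0.12 kg, 45 mm thick, 75 mm high as it lies, 100 mm long, loose on the worktop. x axis: across its thickness; y axis: up; z axis: level, along its length. So it reads about [pi/2, 0, yaw] and its length runs along [sin(yaw), -cos(yaw)]. Gap to each neighbour about 1 mm.
- carton_near_centre (a point): centre of the carton beside the middle one on the robot's side: same kind, size and axes, loose on the worktop, to be left there. Its ends are level with those of the middle one to about 4 mm. At least 80 mm of bare worktop lies beyond either end of the middle carton, in line with it.
- carton_far_centre (a point): centre of the carton beside the middle one on the side away from the robot: same kind, size and axes, loose on the worktop, to be left there; its ends too are level with those of the middle one to about 4 mm.
- steel_tray: the empty stainless instrument tray, 124 x 224 mm, 19 mm high, fixed to the worktop. Origin at the centre of its underside; x along its 124 mm width, y along its 224 mm length, z up. Its floor is 2 mm above the worktop; the floor inside the rim measures about 116 x 216 mm.

How it is judged:
By the outcome, as a careful person would: the job done as asked, in the order asked, and still so for the second after the job is handed in, with the robot touching nothing.
It also fails if it takes over 61 s, if anything falls off the work surface, if the arm or the gripper's body presses on something with over 40 N, if the wrist force passes 120 N, or if a joint passes its speed limit or range.

## Robot

A 6-joint arm with a two-finger parallel gripper is mounted at the origin on a cart in front of the work surface, level with it; the furniture and walls round the work are solid. World frame = base frame: x ahead of the robot, y to its left, z up, the work surface at z = 0. Lengths are in m, angles in rad, forces in N, time in s.
With the tool pointing down it reaches from about 0.3 to 0.775 m from the base axis. Payload 14.6 kg.
Tool frame: the origin (TCP) lies midway between the tips of the shut fingers; the grasp point (between the pads) lies ctrl.grasp_offset behind it (ctrl.grasp_offset is the distance from the TCP to the grasp point, in m); z points along the fingers, y is the line along which they close (so a half turn about z gives the same grasp; the last joint's range is limited). The gripper opens to 94 mm and grips with 3 to 60 N. Pads are 16 mm wide; open, the fingers measure 119 mm over their backs; the gripper's body (75 mm by 177 mm) begins 78 mm behind the grasp point.
Start: joints at [1.277, 0.3, 1.521, -0, 1.321, -0.067], TCP at [0.124, 0.536, 0.205] pointing down, gripper open.
Joint ranges: [-3.03, 3.03], [-0.79, 2.21], [0.23, 2.52], [-1.04, 4.18], [0, 3.07], [-2.55, 2.55]. Speed limits (rad/s): [2.22, 2.22, 2.57, 3.14, 3.14, 3.14].

## Interface

Orientations are given as a unit quaternion [x, y, z, w].
In Python, from cell import status, vision, ticket, ctrl gives the robot as it stands.
- The arm moves only by the tool move_arm, never from a script. Its argument "series" is a list of rows, each an object of numbers: "dx", "dy", "dz": the shift along the world's x, y, z as a fraction of full scale; "ax", "ay", "az": the turn, a rotation vector about the world's x, y, z as a fraction of full scale. In form: [{"dx": .., "dy": .., "dz": .., "ax": .., "ay": .., "az": ..}, ...]. A call has 1 to 20 rows; each row is the pose to reach, as a shift and turn from the pose commanded when the call began; what a row does not reach only later rows make up. Full scale, the value 1, is 500 mm for a shift and 90 degrees for a turn. A row lasts 1/8 s, in which the tool goes at most 62.5 mm and 10.7 degrees, less where a joint would pass 70% of its speed; a pose out of reach is approached as far as the arm can. A call with a number of a shift or a turn outside -1 to 1 is refused whole. A call with a gripper value outside its range is refused whole. "grip" is the closure, from -1 (fully open) to 1 (shut), so that 0 is half open, set as the call begins (left out, the last holds). The fingers move at their own pace and stop on an object; the grip force is fixed at half the most. Time passes only in rows, so rows that repeat a pose let the fingers close. It gives the time, the measured TCP pose, the force, the opening and the grip force at its end, in the units of the state.
- status.get_state(): the state, without advancing time (a new reading comes with each control period).
- vision.get_image(name): name is "side" or "top"; returns the picture (384x512x3 uint8, red, green, blue); there is no depth.
- vision.camera_params(name): a dict with "fx", "fy", "cx", "cy" (pixels), "world_from_camera" (4x4, takes a point from camera to world coordinates). Camera axes: x right, y up, looking along -z (the intrinsics and any distortion apply to the point x, -y, -z); pixel columns grow to the right and rows downward; lengths in m; the calibration is good to about 2 mm. A picture is of the moment at which its call begins. camera_params takes no time and is no camera call.
- ticket.sign_off(): hands the job in; it is judged then, once.
The state is a dict: "time": time; "joint_pos": joint angles; "qvel": joint speeds; "effort": joint torques, N m; "eef_pos": TCP position; "ee_rot": TCP orientation; "ft_force": force on the tool from outside, world axes, zero at the start; "moment": the same for the moment, N m; "gripper_width": finger opening in m; "finger_force": force on a finger pad.
Only numpy, scipy, OpenCV 4.12 (cv2) and the standard library are available. Lean on these libraries where they do the work, as an engineer would, in place of code of your own. Each camera call takes 0.05 s, during which the arm holds its last target. There are 200 camera calls.

## Working session

There is one attempt and no reset: what is moved stays moved. The work goes in short steps, Python scripts to look and compute and a tool call to move; the robot and the scene stay as the last step left them, time stands still between calls to the robot, and variables do not carry over. Pictures are saved under pics/ and viewed, at most 10 in all, crops included, and the job is handed in when it is done.

Besides the shell and the picture viewer there is one more tool, called after "Call:" as name(argument=value, ...), one argument or row to a line, values as JSON. move_arm: Moves the arm, as the interface text tells. Shift numbers are shares of 500 mm and turn numbers shares of 90 degrees, none past 1 either way. Its arguments: {"type":"object","properties":{"series":{"type":"array"},"grip":{"type":"number"}},"required":["series"]}

```bash
mkdir -p pics; ls
python3 - <<'E'
from cell import status, vision, ticket, ctrl
import cv2,numpy as np
print(status.get_state(), ctrl.grasp_offset)
for n in("top","side"):
    cv2.imwrite(f"pics/{n}0.png",vision.get_image(n)[:,:,::-1]); print(n,vision.camera_params(n))
E
```

```text
pics
{'time': 0.0, 'joint_pos': array([ 1.27739906e+00,  3.00459038e-01,  1.52160403e+00,  1.76147989e-05,
        1.32071565e+00, -6.66317928e-02]), 'qvel': array([-0.0005236 ,  0.00053623, -0.00038165, -0.00051478, -0.00119745,
        0.00029839]), 'effort': array([-1.95786786e-03, -5.31796038e+01, -3.52743423e+01,  7.07262894e-02,
        2.41380930e-02, -2.01233240e-05]), 'eef_pos': array([0.12359007, 0.53565042, 0.20488325]), 'ee_rot': array([ 1.13142110e-01,  9.93578639e-01, -5.81923514e-04, -1.14573347e-04]), 'ft_force': array([-0.7580232 ,  0.75678406,  0.66449489]), 'moment': array([-0.00420747, -0.00897352, -0.02306079]), 'finger_force': 0.0, 'gripper_width': 0.0939612231981336} 0.0188
top {'fx': 352.0603062122093, 'fy': 352.0603062122093, 'cx': 255.654398519189, 'cy': 195.17254936536617, 'world_from_camera': array([[-0.00172761,  0.99252401, -0.12203729,  0.33785872],
       [-0.99992618, -0.00318237, -0.01172672,  0.01308166],
       [-0.01202742,  0.12200802,  0.99245624,  0.96684905],
       [ 0.        ,  0.        ,  0.        ,  1.        ]])}
side {'fx': 463.11262081652785, 'fy': 463.11262081652785, 'cx': 253.88270560007854, 'cy': 195.0853705066453, 'world_from_camera': array([[ 0.81350166,  0.25821596, -0.52109459, -0.21814712],
       [-0.58153512,  0.36989147, -0.72456691, -0.96947954],
       [ 0.0056537 ,  0.89247119,  0.45106897,  0.67192904],
       [ 0.        ,  0.        ,  0.        ,  1.        ]])}
```

View pics/top0.png

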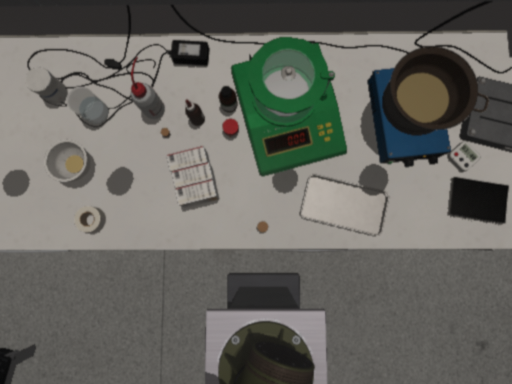

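View pics/side0.png

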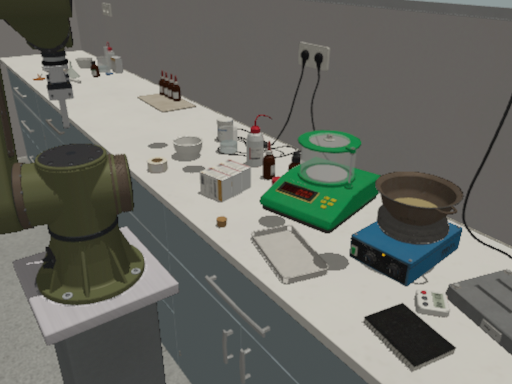

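The top view shows the row at about (192,176), with the middle carton in the middle, and the tray at (344,205). The side view shows the row at (226,180) and the tray at (288,252). Next I'll enlarge the row and tray to measure the corners.

```bash
cat > h.py <<'E'
import cv2,numpy as np
from cell import status, vision
def ray(n,uv):
    p=vision.camera_params(n);T=p["world_from_camera"]
    d=T[:3,:3]@np.array([(uv[0]-p["cx"])/p["fx"],-(uv[1]-p["cy"])/p["fy"],-1.]);return T[:3,3],d
def onz(n,uv,z):
    o,d=ray(n,uv);return o+d*(z-o[2])/d[2]
def proj(n,P):
    p=vision.camera_params(n);T=p["world_from_camera"];c=T[:3,:3].T@(np.array(P)-T[:3,3])
    return p["cx"]+p["fx"]*c[0]/-c[2],p["cy"]-p["fy"]*c[1]/-c[2]
E
python3 - <<'E'
import cv2,numpy as np
from h import *
t=cv2.imread("pics/top0.png");s=cv2.imread("pics/side0.png")
a=cv2.resize(t[140:212,155:230],None,fx=7.5,fy=7.5,interpolation=cv2.INTER_CUBIC)[:,:560]
b=cv2.resize(s[155:203,195:255],None,fx=5,fy=5,interpolation=cv2.INTER_CUBIC)
b2=cv2.resize(t[165:245,290:395],None,fx=2.2,fy=3.0,interpolation=cv2.INTER_CUBIC)
c=np.zeros((560,800,3),np.uint8);c[:540,:560]=a[:540];c[:240,562:800]=b[:,30:268];c[250:490,562:793]=b2
cv2.imwrite("pics/crop.png",c)
E
```

```text
(no output)
```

View pics/crop.png

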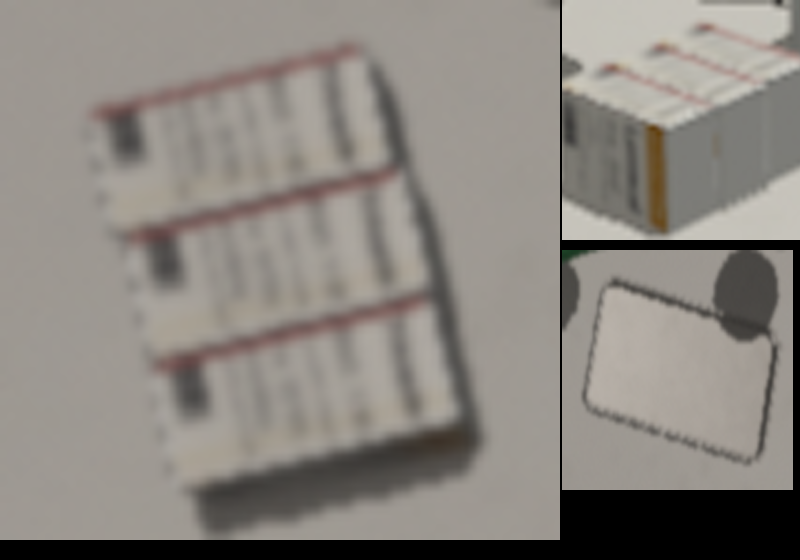

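The crop shows the middle carton's top corners at about (128,240), (400,174), (430,300) and (155,368). The tray rim corners are at about (608,280), (775,333), (754,462) and (586,405).

Run:
```python
from h import *
np.set_printoptions(precision=4,suppress=True)
f=lambda u,v:((u+.5)/7.5-.5+155,(v+.5)/7.5-.5+140)
R={}
for k,q in dict(far=[(93,110),(365,45),(400,174),(128,240)],mid=[(128,240),(400,174),(430,300),(155,368)],near=[(155,368),(430,300),(462,415),(186,490)]).items():
    P=np.array([onz("top",f(*c),.075) for c in q])[:,:2]
    L=(P[1]+P[2]-P[0]-P[3])/2
    print(k,P.mean(0),np.linalg.norm(L),np.linalg.norm((P[0]+P[1]-P[2]-P[3])/2),np.degrees(np.arctan2(L[1],L[0]))); print(P)
t=cv2.imread("pics/top0.png")
g=lambda u,v:((u-562+.5)/2.2-.5+290,(v-250+.5)/3-.5+165)
P=np.array([onz("top",g(*c),.015) for c in [(608,280),(775,333),(754,462),(586,405)]])[:,:2]
L=(P[1]+P[2]-P[0]-P[3])/2
print("tray",P.mean(0),np.linalg.norm(L),np.linalg.norm((P[0]+P[1]-P[2]-P[3])/2),np.degrees(np.arctan2(L[1],L[0])));print(P)
# side check
for p in [(.5,.17,.075)]: print(proj("side",p))
```

```text
far [0.5438 0.2003] 0.09642218336705732 0.04757839762686035 -76.3963918947546
[[0.5554 0.2538]
 [0.578  0.1598]
 [0.5324 0.147 ]
 [0.5096 0.2404]]
mid [0.4988 0.1883] 0.09644148517551991 0.045566384754314786 -76.21696603890521
[[0.5096 0.2404]
 [0.5324 0.147 ]
 [0.4883 0.136 ]
 [0.4651 0.2299]]
near [0.4563 0.1772] 0.09688975543395818 0.04244885339530113 -75.47207428881805
[[0.4651 0.2299]
 [0.4883 0.136 ]
 [0.4486 0.1246]
 [0.4232 0.2182]]
tray [ 0.4288 -0.2136] 0.21004467814400019 0.11886231388477758 -103.88590026767834
[[ 0.511  -0.1264]
 [ 0.4615 -0.331 ]
 [ 0.3456 -0.3002]
 [ 0.3969 -0.097 ]]
(np.float64(228.09394058915305), np.float64(171.7016856617866))
```

```bash
cat > stripes.py <<'E'
import sys
from h import *
def stripes(n,img,box,z=.075):
    u0,v0,u1,v1=box;c=cv2.resize(img[v0:v1,u0:u1],None,fx=6,fy=6,interpolation=cv2.INTER_CUBIC).astype(int)
    m=((c[:,:,2]-c[:,:,1]>22)&(c[:,:,2]-c[:,:,0]>12)).astype(np.uint8)
    k,lab,st,_=cv2.connectedComponentsWithStats(m)
    for i in range(1,k):
        if st[i,4]<250: continue
        q=np.argwhere(lab==i)[:,::-1];P=np.array([onz(n,((u+.5)/6-.5+u0,(v+.5)/6-.5+v0),z)[:2] for u,v in q],np.float32)
        vx,vy,x,y=cv2.fitLine(P,cv2.DIST_HUBER,0,.01,.01).ravel();d=np.array([vx,vy])*(-np.sign(vy));s=(P-[x,y])@d
        a,b=np.percentile(s,[1,99]);A=[x,y]+a*d;B=[x,y]+b*d
        print(n,st[i,4],"ang %.1f"%np.degrees(np.arctan2(d[1],d[0])),"from",A.round(4),"to",B.round(4),"mid",((A+B)/2).round(4),"len %.4f"%(b-a))
E
python3 - <<'E'
from stripes import *
stripes("top",cv2.imread("pics/top0.png"),(160,140,225,212))
stripes("side",cv2.imread("pics/side0.png"),(195,155,258,203))
E
```

```text
top 657 ang -76.1 from [0.5651 0.208 ] to [0.5758 0.1647] mid [0.5705 0.1863] len 0.0446
top 555 ang -76.0 from [0.5542 0.2515] to [0.5643 0.211 ] mid [0.5592 0.2313] len 0.0417
top 1250 ang -75.9 from [0.5104 0.2372] to [0.532 0.151] mid [0.5212 0.1941] len 0.0888Traceback (most recent call last):
  File "<stdin>", line 2, in <module>
  File "stripes.py", line 9, in stripes
    q=np.argwhere(lab==i)[:,::-1];P=np.array([onz(n,((u+.5)/6-.5+u0,(v+.5)/6-.5+v0),z)[:2] for u,v in q],np.float32)
                                              ~~~^^^^^^^^^^^^^^^^^^^^^^^^^^^^^^^^^^^^^
  File "h.py", line 7, in onz
    o,d=ray(n,uv);return o+d*(z-o[2])/d[2]
        ~~~^^^^^^
  File "h.py", line 4, in ray
    p=vision.camera_params(n);T=p["world_from_camera"]
ValueError: time passes only in moves, steps and waits
```

```bash
python3 - <<'E'
import pickle
from cell import vision
pickle.dump({n:vision.camera_params(n) for n in("top","side")},open("cam.pkl","wb"))
s=open("h.py").read().replace("vision.camera_params(n)","CAM[n]").replace("def ray",'import pickle;CAM=pickle.load(open("cam.pkl","rb"))\ndef ray',1)
open("h.py","w").write(s)
E
python3 - <<'E'
from stripes import *
stripes("side",cv2.imread("pics/side0.png"),(195,155,258,203))
E
```

```text
side 1623 ang -120.7 from [0.4435 0.1329] to [0.3765 0.0203] mid [0.41   0.0766] len 0.1310
```

Run:
```python
from h import *
s=cv2.imread("pics/side0.png");u0,v0=195,150
c=cv2.resize(s[v0:v0+60,u0:u0+70],None,fx=9,fy=9,interpolation=cv2.INTER_CUBIC)
def dot(P,col):
    u,v=proj("side",P);cv2.circle(c,(int((u-u0+.5)*9),int((v-v0+.5)*9)),3,col,-1)
d=np.array([.2419,-.9703]);n=np.array([.9703,.2419]);m=np.array([.499,.1885])
for z in(0,.075):
    for a in(-.05,.05):
        for b in(-.0225,.0225): dot([*(m+a*d+b*n),z],(0,0,255) if z else (255,0,0))
cv2.imwrite("pics/side_chk.png",c)
```

```text
(no output)
```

View pics/side_chk.png

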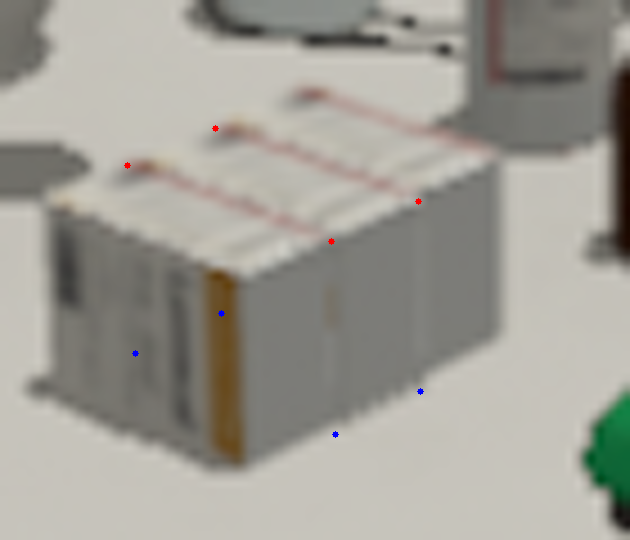

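Call:
move_arm(
  series=[
    {"dx":0.2,"dy":-0.2,"az":-0.1},
    {"dx":0.4,"dy":-0.3,"az":-0.2},
    {"dx":0.5,"dy":-0.4,"az":-0.3},
    {"dx":0.6,"dy":-0.5,"az":-0.4},
    {"dx":0.713,"dy":-0.543,"az":-0.5},
    {"dx":0.713,"dy":-0.543,"az":-0.6},
    {"dx":0.713,"dy":-0.543,"az":-0.7},
    {"dx":0.713,"dy":-0.543,"az":-0.7},
    {"dx":0.713,"dy":-0.543,"az":-0.7},
    {"dx":0.713,"dy":-0.543,"az":-0.7},
    {"dx":0.713,"dy":-0.543,"az":-0.7},
    {"dx":0.713,"dy":-0.543,"az":-0.7},
  ],
  grip=1,
)

```text
schema error: expected keys dx, dy, dz, ax, ay, az
```

The projected middle carton fits the side view: its top corners, at about (127,165), (215,128), (331,241) and (418,201), land on the stripe lines. Every row needs all six keys, so I'll resend the move.

Call:
move_arm(
  series=[
    {"dx":0.1,"dy":-0.08,"dz":0,"ax":0,"ay":0,"az":-0.1},
    {"dx":0.2,"dy":-0.15,"dz":0,"ax":0,"ay":0,"az":-0.2},
    {"dx":0.3,"dy":-0.23,"dz":0,"ax":0,"ay":0,"az":-0.3},
    {"dx":0.4,"dy":-0.31,"dz":0,"ax":0,"ay":0,"az":-0.4},
    {"dx":0.5,"dy":-0.38,"dz":0,"ax":0,"ay":0,"az":-0.5},
    {"dx":0.6,"dy":-0.46,"dz":0,"ax":0,"ay":0,"az":-0.6},
    {"dx":0.713,"dy":-0.543,"dz":0,"ax":0,"ay":0,"az":-0.7},
    {"dx":0.713,"dy":-0.543,"dz":0,"ax":0,"ay":0,"az":-0.7},
    {"dx":0.713,"dy":-0.543,"dz":0,"ax":0,"ay":0,"az":-0.7},
    {"dx":0.713,"dy":-0.543,"dz":0,"ax":0,"ay":0,"az":-0.7},
    {"dx":0.713,"dy":-0.543,"dz":0,"ax":0,"ay":0,"az":-0.7},
  ],
  grip=1,
)

```text
time: 1.48
eef_pos: [0.4794, 0.2654, 0.2056]
ee_rot: [0.615, 0.789, 0.0, 0.0]
ft_force: [-0.6, -0.6, -0.1]
gripper_width: 0.0003
finger_force: 0.0
```

Call:
move_arm(
  series=[
    {"dx":0,"dy":0,"dz":-0.1,"ax":0,"ay":0,"az":0},
    {"dx":0,"dy":0,"dz":-0.2,"ax":0,"ay":0,"az":0},
    {"dx":0,"dy":0,"dz":-0.3,"ax":0,"ay":0,"az":0},
    {"dx":0,"dy":0,"dz":-0.36,"ax":0,"ay":0,"az":0},
    {"dx":0,"dy":0,"dz":-0.38,"ax":0,"ay":0,"az":0},
    {"dx":0,"dy":0,"dz":-0.38,"ax":0,"ay":0,"az":0},
    {"dx":0,"dy":0,"dz":-0.38,"ax":0,"ay":0,"az":0},
  ],
)

```text
time: 2.35
eef_pos: [0.4808, 0.2649, 0.0169]
ee_rot: [0.615, 0.788, 0.001, 0.0]
ft_force: [0.4, -0.3, 0.8]
gripper_width: 0.0004
finger_force: 0.0
```

Run:
```python
from h import *
cv2.imwrite("pics/s1.png",vision.get_image("side")[:,:,::-1])
cv2.imwrite("pics/t1.png",vision.get_image("top")[:,:,::-1])
s=cv2.imread("pics/s1.png")[110:230,150:300];t=cv2.imread("pics/t1.png")[110:230,130:270]
c=np.hstack([cv2.resize(s,None,fx=2.75,fy=2.75),cv2.resize(t,None,fx=2.75,fy=2.75)]);cv2.imwrite("pics/c1.png",c)
```

```text
(no output)
```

View pics/c1.png

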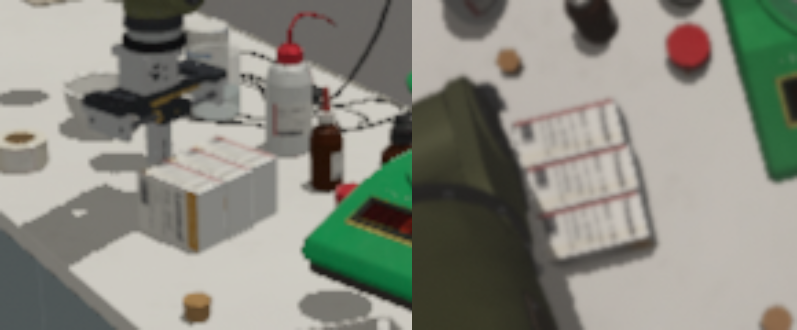

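The crop shows the closed fingers just behind the row's left end, at about (158,150) in the side half, with all three cartons undisturbed. Next I'll push.

Call:
move_arm(
  series=[
    {"dx":0.0034,"dy":-0.0136,"dz":0,"ax":0,"ay":0,"az":0},
    {"dx":0.0068,"dy":-0.0272,"dz":0,"ax":0,"ay":0,"az":0},
    {"dx":0.0102,"dy":-0.0408,"dz":0,"ax":0,"ay":0,"az":0},
    {"dx":0.0136,"dy":-0.0544,"dz":0,"ax":0,"ay":0,"az":0},
    {"dx":0.017,"dy":-0.068,"dz":0,"ax":0,"ay":0,"az":0},
    {"dx":0.0204,"dy":-0.0816,"dz":0,"ax":0,"ay":0,"az":0},
    {"dx":0.0238,"dy":-0.0952,"dz":0,"ax":0,"ay":0,"az":0},
    {"dx":0.0272,"dy":-0.1088,"dz":0,"ax":0,"ay":0,"az":0},
    {"dx":0.0306,"dy":-0.1224,"dz":0,"ax":0,"ay":0,"az":0},
    {"dx":0.034,"dy":-0.136,"dz":0,"ax":0,"ay":0,"az":0},
    {"dx":0.034,"dy":-0.136,"dz":0,"ax":0,"ay":0,"az":0},
    {"dx":0.034,"dy":-0.136,"dz":0,"ax":0,"ay":0,"az":0},
  ],
)

```text
time: 3.95
eef_pos: [0.4971, 0.1964, 0.0154]
ee_rot: [0.616, 0.788, -0.0, -0.0]
ft_force: [-0.3, -0.1, -0.6]
gripper_width: 0.0001
finger_force: 0.0
```

Run:
```python
from stripes import *
cv2.imwrite("pics/s2.png",vision.get_image("side")[:,:,::-1])
cv2.imwrite("pics/t2.png",vision.get_image("top")[:,:,::-1])
s=cv2.imread("pics/s2.png")[110:230,150:300];t=cv2.imread("pics/t2.png")[110:230,130:270]
c=np.hstack([cv2.resize(s,None,fx=2.75,fy=2.75),cv2.resize(t,None,fx=2.75,fy=2.75)]);cv2.imwrite("pics/c2.png",c)
stripes("top",cv2.imread("pics/t2.png"),(160,140,222,212))
```

```text
top 314 ang -75.3 from [0.5727 0.1769] to [0.5763 0.1634] mid [0.5745 0.1701] len 0.0140
top 1184 ang -75.9 from [0.5286 0.1646] to [0.5418 0.1124] mid [0.5352 0.1385] len 0.0538
top 381 ang -74.7 from [0.4835 0.1552] to [0.4878 0.1392] mid [0.4857 0.1472] len 0.0166
```

View pics/c2.png

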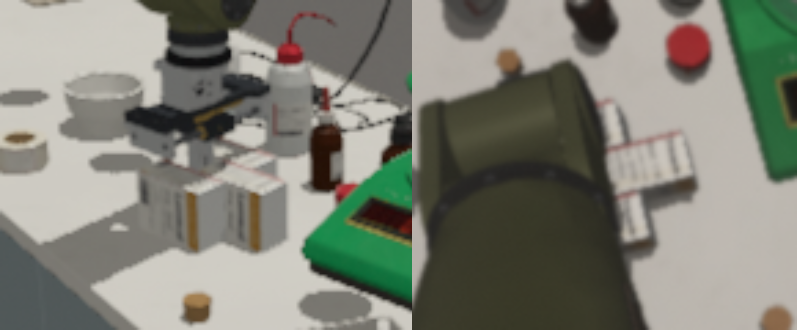

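The crop shows the middle carton sticking well out of the row, its end at about (692,185), and its neighbours still in place. My measuring box clipped the stripe, so I'll measure again.

Run:
```python
from stripes import *
stripes("top",cv2.imread("pics/t2.png"),(160,142,250,212))
```

```text
top 314 ang -75.3 from [0.5727 0.1769] to [0.5763 0.1634] mid [0.5745 0.1701] len 0.0140
top 1477 ang -75.9 from [0.5287 0.1644] to [0.545  0.0998] mid [0.5368 0.1321] len 0.0666
top 381 ang -74.7 from [0.4835 0.1552] to [0.4878 0.1392] mid [0.4857 0.1472] len 0.0166
```

Call:
move_arm(
  series=[
    {"dx":-0.003,"dy":0.012,"dz":0,"ax":0,"ay":0,"az":0},
    {"dx":-0.003,"dy":0.012,"dz":0.01,"ax":0,"ay":0,"az":0},
    {"dx":-0.003,"dy":0.012,"dz":0.1,"ax":0,"ay":0,"az":0},
    {"dx":-0.003,"dy":0.012,"dz":0.2,"ax":0,"ay":0,"az":0},
    {"dx":-0.003,"dy":0.012,"dz":0.23,"ax":0,"ay":0,"az":0},
    {"dx":0.01,"dy":-0.04,"dz":0.23,"ax":0,"ay":0,"az":0},
    {"dx":0.03,"dy":-0.12,"dz":0.23,"ax":0,"ay":0,"az":0},
    {"dx":0.043,"dy":-0.172,"dz":0.23,"ax":0,"ay":0,"az":0},
    {"dx":0.043,"dy":-0.172,"dz":0.23,"ax":0,"ay":0,"az":0},
    {"dx":0.043,"dy":-0.172,"dz":0.23,"ax":0,"ay":0,"az":0},
  ],
)

```text
time: 5.3
eef_pos: [0.5184, 0.111, 0.1301]
ee_rot: [0.616, 0.788, -0.0, -0.0]
ft_force: [-0.4, 0.4, 0.3]
gripper_width: 0.0007
finger_force: 0.0
```

Call:
move_arm(
  series=[
    {"dx":0,"dy":0,"dz":0,"ax":0,"ay":0,"az":0},
    {"dx":0,"dy":0,"dz":0,"ax":0,"ay":0,"az":0},
    {"dx":0,"dy":0,"dz":0,"ax":0,"ay":0,"az":0},
    {"dx":0,"dy":0,"dz":0,"ax":0,"ay":0,"az":0},
    {"dx":0,"dy":0,"dz":0,"ax":0,"ay":0,"az":0},
    {"dx":0,"dy":0,"dz":0,"ax":0,"ay":0,"az":0},
  ],
  grip=-1,
)

```text
time: 6.05
eef_pos: [0.5187, 0.1104, 0.1305]
ee_rot: [0.616, 0.788, 0.0, 0.0]
ft_force: [-0.1, 0.4, -0.2]
gripper_width: 0.057
finger_force: 0.0
```

Run:
```python
from stripes import *
cv2.imwrite("pics/s3.png",vision.get_image("side")[:,:,::-1])
cv2.imwrite("pics/t3.png",vision.get_image("top")[:,:,::-1])
s=cv2.imread("pics/s3.png")[110:230,170:320];t=cv2.imread("pics/t3.png")[110:230,150:290]
c=np.hstack([cv2.resize(s,None,fx=2.75,fy=2.75),cv2.resize(t,None,fx=2.75,fy=2.75)]);cv2.imwrite("pics/c3.png",c)
stripes("top",cv2.imread("pics/t3.png"),(160,142,250,212))
```

```text
(no output)
```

View pics/c3.png

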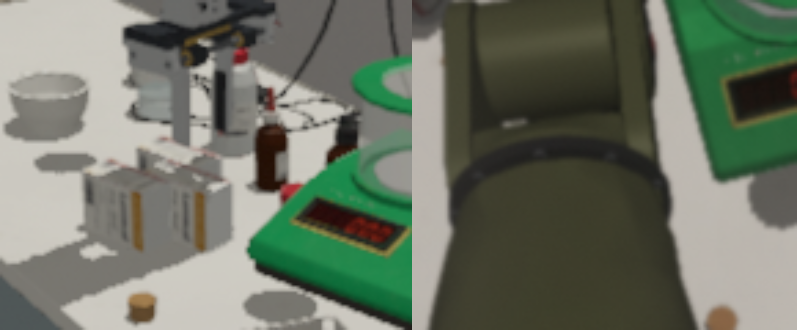

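The side half shows the fingers open above the protruding end. The middle carton stands at about (200,210), half out, with its neighbours still in line. Next I'll descend and grip.

Call:
move_arm(
  series=[
    {"dx":0,"dy":0,"dz":0,"ax":0,"ay":0,"az":0},
    {"dx":0,"dy":0,"dz":0,"ax":0,"ay":0,"az":0},
    {"dx":0,"dy":0,"dz":0,"ax":0,"ay":0,"az":0},
    {"dx":0,"dy":0,"dz":-0.06,"ax":0,"ay":0,"az":0},
    {"dx":0,"dy":0,"dz":-0.12,"ax":0,"ay":0,"az":0},
    {"dx":0,"dy":0,"dz":-0.18,"ax":0,"ay":0,"az":0},
    {"dx":0,"dy":0,"dz":-0.217,"ax":0,"ay":0,"az":0},
    {"dx":0,"dy":0,"dz":-0.217,"ax":0,"ay":0,"az":0},
    {"dx":0,"dy":0,"dz":-0.217,"ax":0,"ay":0,"az":0},
  ],
  grip=-1,
)

```text
time: 7.28
eef_pos: [0.5191, 0.1105, 0.0228]
ee_rot: [0.616, 0.788, 0.0, 0.0]
ft_force: [-0.3, -0.5, 0.4]
gripper_width: 0.0941
finger_force: 0.0
```

Call:
move_arm(
  series=[
    {"dx":0,"dy":0,"dz":0,"ax":0,"ay":0,"az":0},
    {"dx":0,"dy":0,"dz":0,"ax":0,"ay":0,"az":0},
    {"dx":0,"dy":0,"dz":0,"ax":0,"ay":0,"az":0},
    {"dx":0,"dy":0,"dz":0,"ax":0,"ay":0,"az":0},
    {"dx":0,"dy":0,"dz":0,"ax":0,"ay":0,"az":0},
    {"dx":0,"dy":0,"dz":0,"ax":0,"ay":0,"az":0},
    {"dx":0,"dy":0,"dz":0,"ax":0,"ay":0,"az":0},
    {"dx":0,"dy":0,"dz":0,"ax":0,"ay":0,"az":0},
  ],
  grip=1,
)

```text
time: 8.28
eef_pos: [0.5188, 0.1104, 0.022]
ee_rot: [0.616, 0.788, 0.0, 0.0]
ft_force: [0.9, -0.4, 0.8]
gripper_width: 0.0452
finger_force: 29.8
```

Call:
move_arm(
  series=[
    {"dx":0,"dy":0,"dz":0.01,"ax":0,"ay":0,"az":0},
    {"dx":0,"dy":0,"dz":0.03,"ax":0,"ay":0,"az":0},
    {"dx":0,"dy":0,"dz":0.06,"ax":0,"ay":0,"az":0},
    {"dx":0,"dy":0,"dz":0.1,"ax":0,"ay":0,"az":0},
    {"dx":0,"dy":0,"dz":0.14,"ax":0,"ay":0,"az":0},
    {"dx":0,"dy":0,"dz":0.18,"ax":0,"ay":0,"az":0},
    {"dx":0,"dy":0,"dz":0.23,"ax":0,"ay":0,"az":0},
    {"dx":0,"dy":0,"dz":0.28,"ax":0,"ay":0,"az":0},
    {"dx":0,"dy":0,"dz":0.3,"ax":0,"ay":0,"az":0},
    {"dx":0,"dy":0,"dz":0.3,"ax":0,"ay":0,"az":0},
  ],
)

```text
time: 9.52
eef_pos: [0.5187, 0.1104, 0.1724]
ee_rot: [0.616, 0.788, 0.0, 0.0]
ft_force: [-1.4, -0.4, -1.1]
gripper_width: 0.0449
finger_force: 29.8
```

Run:
```python
from h import *
cv2.imwrite("pics/s4.png",vision.get_image("side")[:,:,::-1])
s=cv2.imread("pics/s4.png")[80:290,150:370]
def dot(P,col):
    u,v=proj("side",P);cv2.circle(c,(int((u-150+.5)*2.8),int((v-80+.5)*2.8)),2,col,-1)
c=cv2.resize(s,None,fx=2.8,fy=2.8)
d=np.array([-.2402,-.9707]);n=np.array([.9707,-.2402]);m=np.array([.4288,-.2136])
for z in(.019,):
    for a in(-.112,.112):
        for b in(-.062,.062): dot([*(m+a*d+b*n),z],(0,0,255))
cv2.imwrite("pics/c4.png",c)
```

```text
(no output)
```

View pics/c4.png

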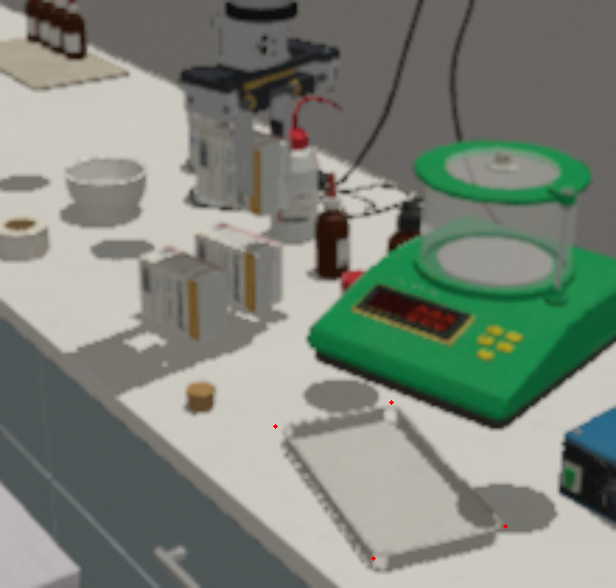

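The side view shows the carton held clear and level at about (235,165). The two neighbours stand in place, and the predicted tray rim dots fit the empty tray. Next I'll carry it to the tray, moving toward the robot first to stay clear of the jar.

Call:
move_arm(
  series=[
    {"dx":-0.07,"dy":0,"dz":0,"ax":0,"ay":0,"az":0},
    {"dx":-0.14,"dy":-0.04,"dz":0,"ax":0,"ay":0,"az":-0.05},
    {"dx":-0.194,"dy":-0.12,"dz":0,"ax":0,"ay":0,"az":-0.1},
    {"dx":-0.194,"dy":-0.2,"dz":0,"ax":0,"ay":0,"az":-0.15},
    {"dx":-0.194,"dy":-0.28,"dz":0,"ax":0,"ay":0,"az":-0.2},
    {"dx":-0.194,"dy":-0.36,"dz":0,"ax":0,"ay":0,"az":-0.25},
    {"dx":-0.194,"dy":-0.44,"dz":0,"ax":0,"ay":0,"az":-0.31},
    {"dx":-0.194,"dy":-0.52,"dz":0,"ax":0,"ay":0,"az":-0.31},
    {"dx":-0.194,"dy":-0.6,"dz":0,"ax":0,"ay":0,"az":-0.31},
    {"dx":-0.194,"dy":-0.66,"dz":0,"ax":0,"ay":0,"az":-0.31},
    {"dx":-0.194,"dy":-0.704,"dz":0,"ax":0,"ay":0,"az":-0.31},
    {"dx":-0.194,"dy":-0.704,"dz":0,"ax":0,"ay":0,"az":-0.31},
    {"dx":-0.194,"dy":-0.704,"dz":0,"ax":0,"ay":0,"az":-0.31},
    {"dx":-0.194,"dy":-0.704,"dz":-0.05,"ax":0,"ay":0,"az":-0.31},
    {"dx":-0.194,"dy":-0.704,"dz":-0.1,"ax":0,"ay":0,"az":-0.31},
    {"dx":-0.194,"dy":-0.704,"dz":-0.15,"ax":0,"ay":0,"az":-0.31},
    {"dx":-0.194,"dy":-0.704,"dz":-0.19,"ax":0,"ay":0,"az":-0.31},
    {"dx":-0.194,"dy":-0.704,"dz":-0.2,"ax":0,"ay":0,"az":-0.31},
    {"dx":-0.194,"dy":-0.704,"dz":-0.2,"ax":0,"ay":0,"az":-0.31},
  ],
)

```text
time: 11.95
eef_pos: [0.4218, -0.2412, 0.0723]
ee_rot: [0.787, 0.617, 0.0, 0.0]
ft_force: [0.9, 0.6, -1.1]
gripper_width: 0.0452
finger_force: 29.8
```

Run:
```python
from h import *
cv2.imwrite("pics/s5.png",vision.get_image("side")[:,:,::-1]);cv2.imwrite("pics/t5.png",vision.get_image("top")[:,:,::-1])
s=cv2.imread("pics/s5.png")[130:290,180:350];t=cv2.imread("pics/t5.png")[130:290,260:410]
cv2.imwrite("pics/c5.png",cv2.resize(np.hstack([s,t]),None,fx=2.5,fy=2.5))
```

```text
(no output)
```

View pics/c5.png

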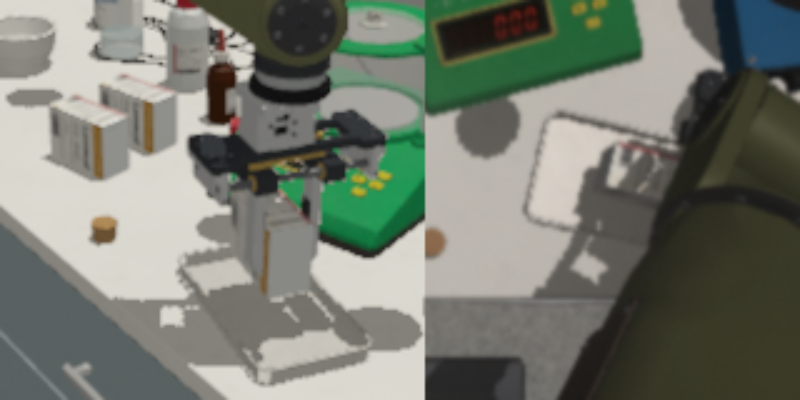

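The carton hangs level over the tray and in line with it, at about (285,250) in the side half. Next I'll lower it onto the tray floor and release with a partial opening so the fingers stay inside the rim.

Call:
move_arm(
  series=[
    {"dx":0,"dy":0,"dz":-0.03,"ax":0,"ay":0,"az":0},
    {"dx":0,"dy":0,"dz":-0.06,"ax":0,"ay":0,"az":0},
    {"dx":0,"dy":0,"dz":-0.08,"ax":0,"ay":0,"az":0},
    {"dx":0,"dy":0,"dz":-0.09,"ax":0,"ay":0,"az":0},
    {"dx":0,"dy":0,"dz":-0.0955,"ax":0,"ay":0,"az":0},
    {"dx":0,"dy":0,"dz":-0.0955,"ax":0,"ay":0,"az":0},
    {"dx":0,"dy":0,"dz":-0.0955,"ax":0,"ay":0,"az":0},
  ],
)

```text
time: 12.92
eef_pos: [0.4218, -0.2417, 0.0245]
ee_rot: [0.787, 0.616, 0.0, 0.0]
ft_force: [0.1, 0.2, -0.6]
gripper_width: 0.0447
finger_force: 29.8
```

Call:
move_arm(
  series=[
    {"dx":0,"dy":0,"dz":0,"ax":0,"ay":0,"az":0},
    {"dx":0,"dy":0,"dz":0,"ax":0,"ay":0,"az":0},
    {"dx":0,"dy":0,"dz":0,"ax":0,"ay":0,"az":0},
    {"dx":0,"dy":0,"dz":0,"ax":0,"ay":0,"az":0},
    {"dx":0,"dy":0,"dz":0,"ax":0,"ay":0,"az":0},
  ],
  grip=-0.28,
)

```text
time: 13.55
eef_pos: [0.4217, -0.2416, 0.0242]
ee_rot: [0.787, 0.616, -0.0, 0.0]
ft_force: [-0.7, -0.7, 0.1]
gripper_width: 0.0601
finger_force: 0.0
```

Released. Next I'll lift straight up, move aside and check.

Call:
move_arm(
  series=[
    {"dx":0,"dy":0,"dz":0.04,"ax":0,"ay":0,"az":0},
    {"dx":0,"dy":0,"dz":0.1,"ax":0,"ay":0,"az":0},
    {"dx":0,"dy":0,"dz":0.2,"ax":0,"ay":0,"az":0},
    {"dx":0,"dy":0,"dz":0.3,"ax":0,"ay":0,"az":0},
    {"dx":0,"dy":0,"dz":0.4,"ax":0,"ay":0,"az":0},
    {"dx":-0.05,"dy":-0.1,"dz":0.45,"ax":0,"ay":0,"az":0},
    {"dx":-0.1,"dy":-0.2,"dz":0.45,"ax":0,"ay":0,"az":0},
    {"dx":-0.15,"dy":-0.3,"dz":0.45,"ax":0,"ay":0,"az":0},
    {"dx":-0.2,"dy":-0.4,"dz":0.45,"ax":0,"ay":0,"az":0},
    {"dx":-0.2,"dy":-0.4,"dz":0.45,"ax":0,"ay":0,"az":0},
    {"dx":-0.2,"dy":-0.4,"dz":0.45,"ax":0,"ay":0,"az":0},
  ],
)

```text
time: 14.92
eef_pos: [0.3218, -0.4412, 0.249]
ee_rot: [0.788, 0.616, 0.0, -0.0]
ft_force: [-0.3, 1.1, 0.1]
gripper_width: 0.0601
finger_force: 0.0
```

Run:
```python
from stripes import *
cv2.imwrite("pics/s6.png",vision.get_image("side")[:,:,::-1]);cv2.imwrite("pics/t6.png",vision.get_image("top")[:,:,::-1])
s=cv2.imread("pics/s6.png")[130:290,180:350];t=cv2.imread("pics/t6.png")[110:270,150:400]
cv2.imwrite("pics/c6.png",cv2.resize(np.hstack([s,t]),None,fx=1.9,fy=1.9))
stripes("top",cv2.imread("pics/t6.png"),(160,140,225,212))
stripes("top",cv2.imread("pics/t6.png"),(290,170,400,245),.077)
```

```text
top 1391 ang -75.9 from [0.5542 0.2513] to [0.5759 0.1648] mid [0.5651 0.208 ] len 0.0892
top 1456 ang -77.6 from [0.4654 0.2264] to [0.4844 0.14  ] mid [0.4749 0.1832] len 0.0884
top 1708 ang -105.5 from [ 0.4598 -0.1757] to [ 0.4357 -0.2625] mid [ 0.4478 -0.2191] len 0.0901
```

View pics/c6.png

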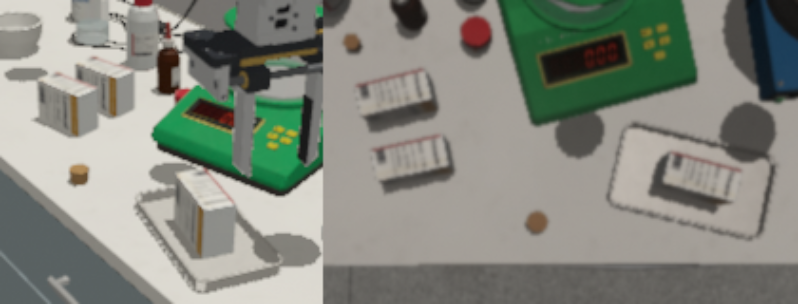

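The pictures show the carton upright in the tray, stripe up, at about (702,178), inside the rim and clear of the fingers. The two neighbours are where they were, to within about 2 mm.

```bash
python3 -c "
from cell import ticket
print(ticket.sign_off())"
```

```text
the job is handed in; nothing more can be done
None
```

I pushed the middle carton about half out of the row, took it by the end that stuck out, and laid it flat in the steel tray, same side up. The other two stayed put to within about 2 mm (the near one may have turned by about 1°), and I handed the job in at about 15 s.

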